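Wipe the clay shards off the sprung plate into the catch tray

ROBOT

A 6-joint arm with a two-finger parallel gripper is mounted at the origin on the work surface; the furniture and walls round the work are solid. World frame = base frame: x ahead of the robot, y to its left, z up, the work surface at z = 0. Lengths are in m, angles in degrees, forces in N, time in s.
With the tool pointing down it reaches from about 0.35 to 0.725 m from the base axis. Payload 4.3 kg.
Tool frame: the origin (TCP) lies midway between the tips of the shut fingers; the grasp point (between the pads) lies 19 mm behind it; z points along the fingers, y is the line along which they close (so a half turn about z gives the same grasp; the last joint's range is limited). The gripper opens to 85 mm and grips with 20 to 120 N. Pads are 22 mm wide; open, the fingers measure 114 mm over their backs; the gripper's body (76 mm by 85 mm) begins 54 mm behind the grasp point. The pads swing forward as they close: fully open they stand 13 mm farther back than shut.
Start: joints at [-76.45, 21.618, 4.641, 73.018, 0, 83.68], TCP at [0.195, -0.541, 0.231] pointing down, gripper open.
Joint ranges: [-156.06, 156.06], [-48.1, 94.91], [-58.44, 69.94], [-101.28, 121.22], [-78.64, 73.56], [-180, 180]. Speed limits (degrees/s): [147.25, 147.25, 180, 180, 180, 180].

INTERFACE

Orientations are given as [roll, pitch, yaw] about the fixed x, y, z axes, in that order (R = Rz(yaw) Ry(pitch) Rx(roll)).
In Python, from workcell import env gives the robot as it stands. The module is installed in compiled form; this text tells all that it offers.
- The arm moves only by the tool step_arm, never from a script. Its argument "commands" is a list of rows, each a list of 3 entries, a list of its own where there are three numbers: the shift along the world's x, y, z in normalised numbers (1 is 0.6 m), then the turn, a rotation vector about the world's x, y, z in parts of the range, where 1.0 means 90 degrees, then the finger opening in cm, from 0 to 8.54. A call has exactly 5 rows; each row is the pose to reach, as a shift and turn from the pose commanded when the call began; what a row does not reach only later rows make up. A row lasts 1/8 s, in which the tool goes at most 62.5 mm and 10.7 degrees, less where a joint would pass 70% of its speed; a pose out of reach is approached as far as the arm can. A call with a gripper value outside its range is refused whole. The fingers move at their own pace and stop on an object; "force" is the grip in N (left out, the last holds). Time passes only in rows, so rows that repeat a pose let the fingers close, or fill a call up. It gives the time, the measured TCP pose, the force, the opening and the grip force at its end, in the units of the state.
- env.read_state(): the state, without advancing time (a new reading comes with each control period).
- env.snapshot(name): name is "scene" or "top" or "wrist"; returns a dict with "img" (480x640x3 uint8, blue, green, red), "fx", "fy", "cx", "cy" (pixels), "rvec" (rotation vector, rad) and "tvec" (3), from world to camera coordinates, as OpenCV has them; the wrist camera has in their place "tool_from_camera" (4x4, takes a point from camera to tool coordinates, whose origin is the TCP and whose axes are the flange's). Camera axes: x right, y down, z forward; pixel columns grow to the right and rows downward; lengths in m; the calibration is good to about 2 mm. A picture is of the moment at which its call begins: read the wrist's pose just before it. There is no depth.
- env.finish_job(): hands the job in; it is judged then, once.
The state is a dict: "t": time; "joint_pos": joint angles; "qvel": joint speeds; "joint_efforts": joint torques, N m; "position": TCP position; "tool_rot": TCP orientation; "ft_force": force on the tool from outside, world axes, zero at the start; "moment": the same for the moment, N m; "gripper_width": finger opening in m; "grasp_force": force on a finger pad.
Only numpy, scipy, OpenCV 4.12 (cv2) and the standard library are available. Lean on these libraries where they do the work, as an engineer would, in place of code of your own. Each camera call takes 0.05 s, during which the arm holds its last target. There are 200 camera calls.

TASK

Slide the catch tray along its track by its wooden grip until it is in line with the metal plate. Then set the scraper block on the sprung plate behind the three clay shards and, pressing down steadily with about 14 N all the way across, wipe them off its end into the tray without touching them with the fingers. Finally stand the scraper upright back on the bench, clear of the station, and leave the pot and the tape roll alone.

Things in the scene. Friction and masses are not known exactly. Their poses are not given: they have to be found in the camera images.
- station: Fixed wiping station. Origin on the bench under the centre of its sprung metal plate; x = wiping direction, towards the tray; y along the tray's track; z up. Plate 160 x 160 mm (edges at x, y = +-80 mm), top 78 to 80 mm above the bench at rest; it moves only straight down. It gives once pressed with some 0 to 13 N (differs, not told), then sinks about 1 mm per newton.
- wipe_start (a point): Point fixed to the station at x = -62 mm, y = 0, 80 mm above the bench; axes as the station's. Set the scraper's centre down here, behind the shards (at most 17 mm farther on), and press down with about 14 N; keep that up all the way. Under 11.5 N or over 16.5 N is not a proper wipe; over 24 N spoils the plate. Depth does not tell force: feel it.
- wipe_end (a point): Point fixed to the station at x = +68 mm, y = 0, 80 mm above the bench: the scraper's centre at the end of the stroke, still pressing (at least x = +55 mm); its leading face is then 4 mm past the plate's edge, which overhangs the tray, and the shards have dropped.
- tray (a joint): Position (m) of the catch tray along its track, along the station's y; 0 = in line with the plate (tray ends level with the plate's sides), starts at +0.08 to +0.12, travel -0.04 to +0.13; stays where it is left, about 3 N to move it. In line means within 12 mm of 0.
- tray_in (a point): Centre of the tray's inner floor, 16 mm above the bench, at x = +128 mm in the station's frame; axes as the station's. Inside the tray measures 96 mm (x) by 156 mm (y); near wall 17 mm, side walls and far wall 50 mm above this floor.
- tray_grip (a point): Centre, 4 mm above mid-height, of the tray's wooden grip at its +y end: a block 50 mm (x) by 20 mm (y) by 34 mm high whose top is 13 mm above this point and 116 mm above the bench; moves with the tray. Pinch it from above, fingers closing along the station's y.
- scraper: Scraper block standing on the bench. Origin: centre of its rubber sole; z up. Block 32 mm (x) by 140 mm (y) by 32 mm high; on it an upright wooden grip 22 mm (x) by 70 mm (y), from 32 to 81 mm above the sole. Grip it from above, fingers closing along its x. Mass about 0.25 kg. The long side (y) goes across the wiping direction; either face may lead.
- chip_1: Loose fired-clay shard, about 62 x 35 mm, 12 mm thick, 0.05 kg, lying flat on the plate. Origin: centre of its underside, at the start between x = -10 and +40 mm in the station's frame.
- chip_2: Second shard, as chip_1.
- chip_3: Third shard, as chip_1.
- slip_pot: Glazed pot, 68 mm across, 69 mm high, standing on the bench as a bystander; origin under its centre.
- masking_tape: Roll of masking tape lying flat, 100 mm across, 25 mm high, a bystander; origin under its centre.

How it is judged (in metres and radians):
On the way, in this order (a step that is already met when the one before it is completed fails the run):
1. the tray is in line with the plate (within 12 mm) (value of joint tray between -0.012 and 0.012 m), for 0.2 s.
2. the scraper bears on the plate behind the shards with 11.5 to 16.5 N, all shards still on the plate (x of scraper in the frame of station below -0.045 m and height (world z) of each of chip_1, chip_2, chip_3 above 0.045 m and contact force between scraper and station between 11.5 and 16.5 N), for 0.2 s.
3. it still bears on the plate with 11.5 to 16.5 N before the middle (x of scraper in the frame of station between -0.03 and -0.005 m and contact force between scraper and station between 11.5 and 16.5 N), for 0.1 s.
4. and with 11.5 to 16.5 N past the middle (x of scraper in the frame of station between 0.015 and 0.04 m and contact force between scraper and station between 11.5 and 16.5 N), for 0.1 s.
5. and with 11.5 to 16.5 N at the tray end (x of scraper in the frame of station above 0.055 m and contact force between scraper and station between 11.5 and 16.5 N), for 0.1 s.
At the end, for the whole second after the job is handed in: All three shards lie in the tray (centres inside its walls and less than 45 mm above its floor), the tray is within 12 mm of in line, and the scraper stands upright (within 0.1 rad) on the bench, at rest and not touching the station (all of step 1 and x of chip_1 in the frame of tray_in between -0.048 and 0.048 m and y of chip_1 in the frame of tray_in between -0.078 and 0.078 m and z of each of chip_1, chip_2, chip_3 in the frame of tray_in below 0.045 m and linear speed of each of chip_1, chip_2, chip_3, scraper below 0.02 m/s and x of chip_2 in the frame of tray_in between -0.048 and 0.048 m and y of chip_2 in the frame of tray_in between -0.078 and 0.078 m and x of chip_3 in the frame of tray_in between -0.048 and 0.048 m and y of chip_3 in the frame of tray_in between -0.078 and 0.078 m and angle between scraper's own z axis and vertical below 0.1 rad and height (world z) of scraper between -0.006 and 0.006 m and contact force between scraper and station below 0.05 N).
It fails at once if the scraper presses the station with more than 24 N (contact force between scraper and station above 24 N).
It fails at once if the fingers touch a shard (contact force between the fingers and chip_1 above 0.5 N or contact force between the fingers and chip_2 above 0.5 N or contact force between the fingers and chip_3 above 0.5 N).
It fails at once if the pot or the tape roll is shifted by more than 20 mm (distance of any of slip_pot, masking_tape from where it was at the start of the episode above 0.02 m).
It also fails if it takes over 72 s, if anything falls off the work surface, if the arm or the gripper's body presses on something with over 40 N, if the wrist force passes 120 N, or if a joint passes its speed limit or range.

## Working session

There is one attempt and no reset: what is moved stays moved. The work goes in short steps, Python scripts to look and compute and a tool call to move; the robot and the scene stay as the last step left them, time stands still between calls to the robot, and variables do not carry over. Pictures are saved under pics/ and viewed, at most 10 in all, crops included, and the job is handed in when it is done.

Besides the shell and the picture viewer there is one more tool, called after ">>>" by a JSON object that holds its "name" and its "arguments". step_arm: Moves the arm, as the interface text tells. Its arguments: {"type":"object","properties":{"commands":{"type":"array","items":{"type":"array"}},"force":{"type":"number"}},"required":["commands"]}

```bash
mkdir -p pics
cat > h.py <<'E'
import numpy as np, cv2
from workcell import env
def snap(n,f=None):
    s=env.snapshot(n)
    if f: cv2.imwrite('pics/'+f,s['img'])
    return s
def ray(s,px):
    R=cv2.Rodrigues(np.array(s['rvec'],float))[0];t=np.array(s['tvec'],float).ravel()
    px=np.atleast_2d(np.array(px,float))
    d=np.c_[(px[:,0]-s['cx'])/s['fx'],(px[:,1]-s['cy'])/s['fy'],np.ones(len(px))]@R
    return -R.T@t,d
def plane(s,px,z):
    o,d=ray(s,px); return o+d*((z-o[2])/d[:,2])[:,None]
def proj(s,P):
    return cv2.projectPoints(np.atleast_2d(P).astype(float),np.array(s['rvec'],float),np.array(s['tvec'],float),np.array([[s['fx'],0,s['cx']],[0,s['fy'],s['cy']],[0,0,1.]]),None)[0].reshape(-1,2)
E
python3 - <<'E'
from h import *
np.set_printoptions(precision=4,suppress=True)
for n in('top','scene'):
    s=snap(n,n+'1.png'); o,d=ray(s,[[320,240]]);print(n,o,s['fx'],plane(s,[[0,0],[639,0],[639,479],[0,479]],0))
print(env.read_state())
E
```

```text
top [ 0.4381 -0.1185  1.2272] 448.969129209824 [[ 1.1753  0.7919  0.    ]
 [ 1.1862 -1.0218  0.    ]
 [-0.131  -0.9645  0.    ]
 [-0.1354  0.7235  0.    ]]
scene [-0.3662  0.6431  0.7347] 484.6886373154427 [[ 36.0089  -5.671    0.    ]
 [  8.0344 -24.0205   0.    ]
 [ -0.3065  -0.0963   0.    ]
 [  0.3937   0.7095   0.    ]]
{'t': 0.1, 'joint_pos': array([-76.4481,  21.6575,   4.5723,  73.0165,  -0.0003,  83.6816]), 'qvel': array([ 0.0593, -0.0487,  0.2669, -0.0997,  0.0496, -0.1441]), 'joint_efforts': array([  0.0013, -46.4693,  27.0582,   0.012 ,  -0.0001,  -0.    ]), 'position': array([ 0.1953, -0.5402,  0.2305]), 'tool_rot': array([-179.899 ,   -0.0109,   19.8703]), 'ft_force': array([-0.1343, -0.0575,  0.0437]), 'moment': array([ 0.0109, -0.022 , -0.0128]), 'grasp_force': 0.0, 'gripper_width': 0.08556103067502964}
```

View pics/top1.png

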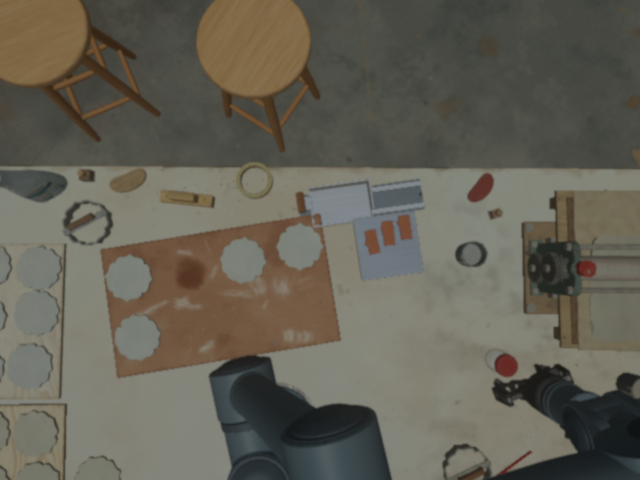

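View pics/scene1.png

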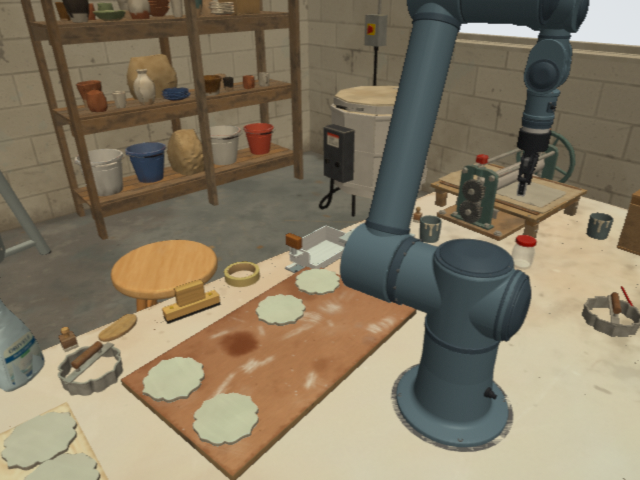

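The top view shows the plate at about (355–423, 215–279) with three shards, the tray at (303–370, 182–225) with its grip at (301, 203), the scraper at (187, 198), the tape at (254, 180) and the pot at (471, 254). The scene view shows the tray grip at (294, 240) and the scraper at (190, 300). The arm hides the plate there.

Run:
```python
from h import *
im=cv2.imread('pics/top1.png')
for n,(x0,y0,x1,y1) in dict(a=(280,165,440,285),b=(150,165,310,225)).items():
    c=cv2.resize(im[y0:y1,x0:x1],None,fx=5,fy=5,interpolation=cv2.INTER_CUBIC)
    if n=='a':A=c
    else:B=c
B=cv2.resize(B,(800,300))
cv2.imwrite('pics/crop1.png',A);cv2.imwrite('pics/crop2.png',B)
for p in [(390,270),(360,240),(330,205),(301,203),(187,192),(187,200),(165,198),(372,240),(397,185)]: print(p,im[p[1],p[0]],cv2.cvtColor(im[p[1]:p[1]+1,p[0]:p[0]+1],cv2.COLOR_BGR2HSV)[0,0])
```

```text
(390, 270) [126 118 111] [106  30 126]
(360, 240) [130 121 113] [106  33 130]
(330, 205) [140 135 128] [103  22 140]
(301, 203) [43 64 88] [ 14 130  88]
(187, 192) [ 84 103 111] [ 21  62 111]
(187, 200) [ 58  87 105] [ 19 114 105]
(165, 198) [ 74 109 126] [ 20 105 126]
(372, 240) [ 53  74 115] [ 10 137 115]
(397, 185) [136 132 126] [102  19 136]
```

View pics/crop1.png

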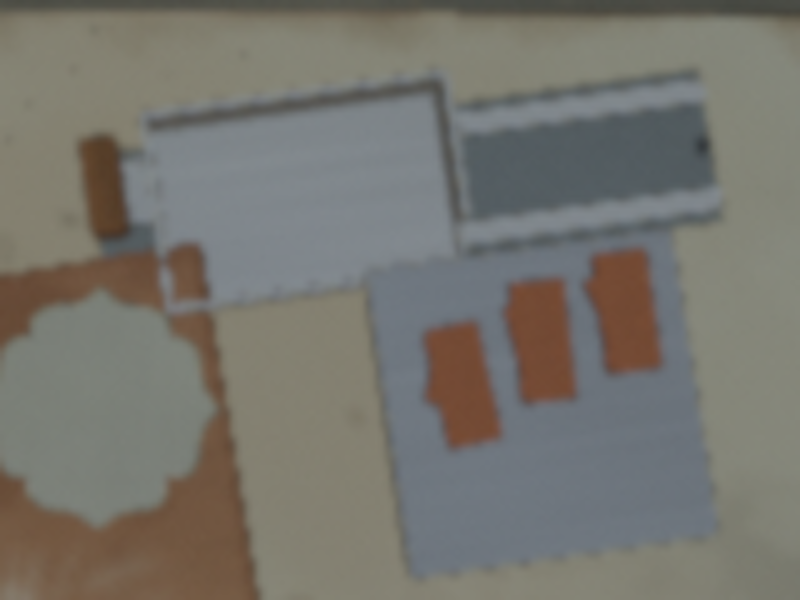

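View pics/crop2.png

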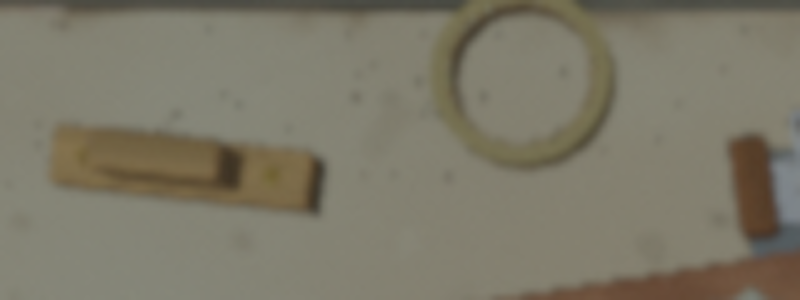

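Crop 1 has the plate corners at (368,268), (672,230), (717,530) and (412,578), with the tray grip top around (105,187). Crop 2 has the scraper block at about (57,125)–(318,212) and the tape centre at (523,80).

```bash
cat > m.py <<'E'
from h import *
np.set_printoptions(precision=4,suppress=True)
s=snap('top'); im=s['img']; hsv=cv2.cvtColor(im,cv2.COLOR_BGR2HSV)
def crop(p): return np.array(p,float)/5+[280,165]-0.4
def cropb(p): return np.array(p,float)/5+[150,165]-0.4
P=plane(s,crop([(368,268),(672,230),(717,530),(412,578)]),.079)
print('plate',P,P.mean(0),np.linalg.norm(P-np.roll(P,1,0),axis=1))
ex=(P[0]+P[1]-P[2]-P[3]); ey=P[0]+P[3]-P[1]-P[2]
print('yaw',np.degrees(np.arctan2(ex[1],ex[0])),np.degrees(np.arctan2(-ey[0],ey[1])))
G=plane(s,crop([(82,140),(115,135),(127,233),(95,240)]),.116)
print('grip',G.mean(0),np.linalg.norm(G-np.roll(G,1,0),axis=1))
C=plane(s,cropb([(57,125),(322,152),(318,212),(52,185)]),.032)
print('scr',C.mean(0),np.linalg.norm(C-np.roll(C,1,0),axis=1))
# scraper mask
H=hsv[165:225,150:220]
m=((H[...,0]>14)&(H[...,0]<26)&(H[...,1]>85)).astype(np.uint8)
n,l,st,ce=cv2.connectedComponentsWithStats(m);k=1+np.argmax(st[1:,4])
c=np.argwhere(l==k)[:,::-1].astype(np.float32)
r=cv2.minAreaRect(c);bp=cv2.boxPoints(r)+[150,165];B=plane(s,bp,.032);print('scrmask',st[k],B.mean(0),np.linalg.norm(B-np.roll(B,1,0),axis=1),B)
T=plane(s,cropb([(523,80)]),.025);print('tape',T)
print('chips',plane(s,crop([(462,385),(541,340),(625,311)]),.091))
E
python3 m.py
```

```text
plate [[ 0.5513 -0.2024  0.079 ]
 [ 0.5717 -0.3588  0.079 ]
 [ 0.4179 -0.3803  0.079 ]
 [ 0.3929 -0.2247  0.079 ]] [ 0.4834 -0.2915  0.079 ] [0.16   0.1578 0.1553 0.1576]
yaw 7.982088468691286 8.258274804303255
grip [ 0.5877 -0.0685  0.116 ] [0.0506 0.0166 0.0496 0.0163]
scr [0.6076 0.2394 0.032 ] [0.0325 0.143  0.0324 0.1433]
scrmask [ 11  26  53  16 589] [0.6077 0.2402 0.032 ] [0.1409 0.0309 0.1411 0.0309] [[0.5996 0.3116 0.032 ]
 [0.6304 0.3091 0.032 ]
 [0.6158 0.1688 0.032 ]
 [0.585  0.1714 0.032 ]]
tape [[0.6576 0.0613 0.025 ]]
chips [[ 0.4908 -0.2491  0.091 ]
 [ 0.5138 -0.2893  0.091 ]
 [ 0.5288 -0.332   0.091 ]]
```

Run:
```python
from h import *
np.set_printoptions(precision=4,suppress=True)
s=snap('top'); im=s['img']
def crop(p): return np.array(p,float)/5+[280,165]-0.4
a=np.radians(8.1);ex=np.array([np.cos(a),np.sin(a)]);ey=np.array([-ex[1],ex[0]]);c=np.array([.4834,-.2915])
for nm,p,z in [('grip',[(82,140),(115,135),(127,233),(95,240)],.116),('tray Rfar,Lfar,Lnear,Rnear',[(440,75),(146,112),(168,312),(460,250)],.066)]:
    W=plane(s,crop(p),z)[:,:2]; print(nm,np.c_[(W-c)@ex,(W-c)@ey])
h=cv2.cvtColor(im,cv2.COLOR_BGR2HSV)[185:220,292:308]
m=((h[...,0]<20)&(h[...,1]>100)).astype(np.uint8);k=cv2.connectedComponentsWithStats(m);j=1+np.argmax(k[2][1:,4]);W=plane(s,[k[3][j]+[292,185]],.116);print(k[2][j],W,(W[:,:2]-c)@ex,(W[:,:2]-c)@ey)
h=im[100:300,250:500]
pot=plane(s,[[471,254]],.069);print('pot',pot)
```

```text
grip [[0.1596 0.2142]
 [0.1598 0.1976]
 [0.1103 0.1982]
 [0.109  0.2145]]
tray Rfar,Lfar,Lnear,Rnear [[0.1761 0.0259]
 [0.1777 0.1808]
 [0.0724 0.1836]
 [0.0837 0.0288]]
[  5   8   8  19 116] [[ 0.5875 -0.0677  0.116 ]] [0.1346] [0.2069]
pot [[ 0.4609 -0.507   0.069 ]]
```

The rows are not in the units I measure in: shifts go in shares of 0.6 m and turns go in shares of 90 degrees. I convert before sending: 24.5 cm / 60 = 0.4083, 20 cm / 60 = 0.3333, -0.205 rad / 1.5708 = -0.1305.

>>> {"name": "step_arm", "arguments": {"commands": [[[0.0667, 0.0833, 0], [0, 0, 0], 8.54], [[0.1333, 0.1667, 0], [0, 0, 0], 8.54], [[0.2, 0.25, 0], [0, 0, -0.0637], 8.54], [[0.2667, 0.3333, 0], [0, 0, -0.1273], 8.54], [[0.3333, 0.4083, 0], [0, 0, -0.1305], 8.54]]}}

```text
t: 0.82
position: [0.3937, -0.2969, 0.2313]
tool_rot: [180.0, -0.0, 8.1]
ft_force: [0.6, -0.3, -0.7]
gripper_width: 0.0852
grasp_force: 0.0
```

To row units: 22.8 cm / 60 = 0.38, 19.3 cm / 60 = 0.3217.

>>> {"name": "step_arm", "arguments": {"commands": [[[0.065, 0.0767, 0], [0, 0, 0], 8.54], [[0.13, 0.1533, 0], [0, 0, 0], 8.54], [[0.195, 0.23, 0], [0, 0, 0], 8.54], [[0.26, 0.3067, -0.0333], [0, 0, 0], 8.54], [[0.3217, 0.38, -0.0833], [0, 0, 0], 8.54]]}}

```text
t: 1.45
position: [0.5861, -0.0714, 0.1832]
tool_rot: [179.9, -0.1, 8.2]
ft_force: [0.7, -0.5, 0.5]
gripper_width: 0.0857
grasp_force: 0.0
```

To row units: -9.3 cm / 60 = -0.155, -6 cm / 60 = -0.1.

>>> {"name": "step_arm", "arguments": {"commands": [[[0, 0, -0.05], [0, 0, 0], 8.54], [[0, 0, -0.1], [0, 0, 0], 8.54], [[0, 0, -0.155], [0, 0, 0], 8.54], [[0, 0, -0.155], [0, 0, 0], 0], [[0, 0, -0.155], [0, 0, 0], 0]], "force": 50}}

```text
t: 2.08
position: [0.5845, -0.0731, 0.0909]
tool_rot: [180.0, -0.1, 8.1]
ft_force: [0.1, 0.4, 1.3]
gripper_width: 0.0515
grasp_force: 0.0
```

>>> {"name": "step_arm", "arguments": {"commands": [[[0, 0, 0], [0, 0, 0], 0], [[0, 0, 0], [0, 0, 0], 0], [[0, 0, 0], [0, 0, 0], 0], [[0, 0, 0], [0, 0, 0], 0], [[0, 0, 0], [0, 0, 0], 0]]}}

```text
t: 2.7
position: [0.5852, -0.0727, 0.0918]
tool_rot: [180.0, -0.2, 8.2]
ft_force: [-0.3, 1.7, 5.2]
gripper_width: 0.0193
grasp_force: 50.1
```

To row units: -10.1 cm / 60 = -0.1683, 1.44 cm / 60 = 0.024.

>>> {"name": "step_arm", "arguments": {"commands": [[[0.0048, -0.0333, 0], [0, 0, 0], 0], [[0.0097, -0.0667, 0], [0, 0, 0], 0], [[0.0143, -0.1, 0], [0, 0, 0], 0], [[0.0192, -0.1333, 0], [0, 0, 0], 0], [[0.024, -0.1683, 0], [0, 0, 0], 0]]}}

```text
t: 3.32
position: [0.6001, -0.1738, 0.0918]
tool_rot: [-180.0, -0.2, 8.2]
ft_force: [1.9, 4.3, 4.6]
gripper_width: 0.0192
grasp_force: 49.9
```

>>> {"name": "step_arm", "arguments": {"commands": [[[0, 0, 0], [0, 0, 0], 0], [[0, 0, 0], [0, 0, 0], 0], [[0, 0, 0], [0, 0, 0], 0], [[0, 0, 0], [0, 0, 0], 3], [[0, 0, 0], [0, 0, 0], 8.5]]}}

```text
t: 3.95
position: [0.5976, -0.1733, 0.0894]
tool_rot: [-180.0, 0.1, 8.1]
ft_force: [-0.8, -0.1, 0.6]
gripper_width: 0.0468
grasp_force: 0.0
```

To row units: 12 cm / 60 = 0.2, 10 cm / 60 = 0.1667, 0.25 rad / 1.5708 = 0.1592.

>>> {"name": "step_arm", "arguments": {"commands": [[[0, 0, 0], [0, 0, 0], 8.5], [[0, 0, 0.0333], [0, 0, 0], 8.5], [[0, 0, 0.1167], [0, 0, 0], 8.5], [[0.0083, 0.0667, 0.2], [0, 0, 0.0637], 8.5], [[0.0167, 0.1667, 0.2], [0, 0, 0.1592], 8.5]]}}

```text
t: 4.58
position: [0.6114, -0.075, 0.2146]
tool_rot: [179.7, -0.4, 22.5]
ft_force: [0.9, 0.8, -0.3]
gripper_width: 0.085
grasp_force: 0.0
```

Run:
```python
from h import *
s=snap('top'); im=s['img']
c=cv2.resize(im[165:285,280:440],None,fx=5,fy=5,interpolation=cv2.INTER_CUBIC);cv2.imwrite('pics/crop3.png',c)
```

```text
(no output)
```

View pics/crop3.png

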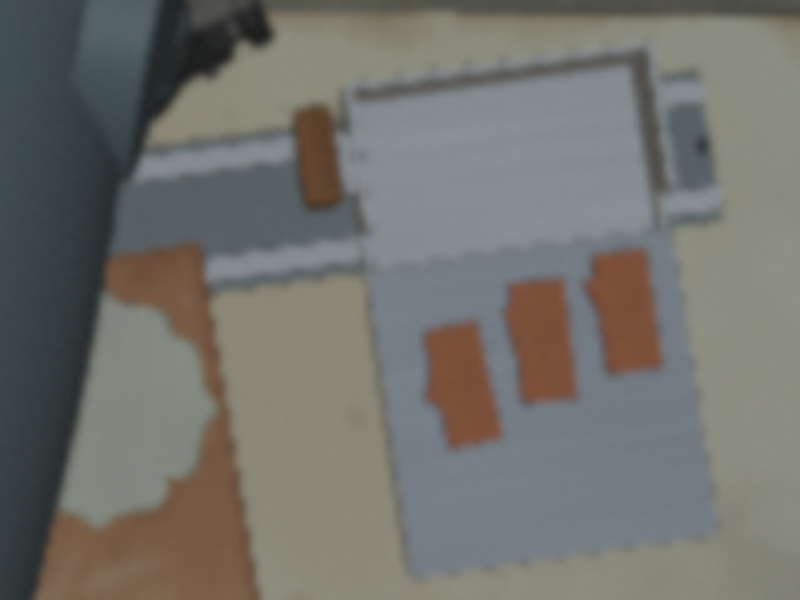

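The tray's far edge now runs from (345,88) to (650,48), and its visible near side meets the plate edge. The grip is at about (317,157).

Run:
```python
from h import *
np.set_printoptions(precision=4,suppress=True)
s=snap('top')
def crop(p): return np.array(p,float)/5+[280,165]-0.4
a=np.radians(8.1);ex=np.array([np.cos(a),np.sin(a)]);ey=np.array([-ex[1],ex[0]]);c=np.array([.4834,-.2915])
for p,z in [([(293,112),(329,106),(340,202),(307,208)],.116),([(345,88),(650,48)],.066)]:
    W=plane(s,crop(p),z)[:,:2]; print(np.c_[(W-c)@ex,(W-c)@ey])
print(env.read_state()['position'],env.read_state()['t'])
```

```text
[[0.1592 0.1079]
 [0.1597 0.0897]
 [0.1112 0.091 ]
 [0.1104 0.1077]]
[[ 0.1761  0.0761]
 [ 0.1753 -0.085 ]]
[ 0.6091 -0.0687  0.2113] 4.675
```

To row units: 30 cm / 60 = 0.5, -0.15 cm / 60 = -0.0025, 0.9 rad / 1.5708 = 0.573.

>>> {"name": "step_arm", "arguments": {"commands": [[[0, 0.1, 0], [0, 0, 0.1146], 8.5], [[0, 0.2, 0], [0, 0, 0.2292], 8.5], [[0, 0.3, 0], [0, 0, 0.3438], 8.5], [[-0.0017, 0.4, 0], [0, 0, 0.4584], 8.5], [[-0.0025, 0.5, 0], [0, 0, 0.573], 8.5]]}}

```text
t: 5.3
position: [0.6064, 0.2274, 0.2092]
tool_rot: [-180.0, 0.1, 74.3]
ft_force: [0.6, -0.3, 0.3]
gripper_width: 0.0847
grasp_force: 0.0
```

To row units: -9 cm / 60 = -0.15, -5 cm / 60 = -0.0833, 0.176 rad / 1.5708 = 0.112.

>>> {"name": "step_arm", "arguments": {"commands": [[[0, 0.015, -0.0167], [0, 0, 0.112], 8.5], [[0, 0.015, -0.0833], [0, 0, 0.112], 8.5], [[0, 0.015, -0.15], [0, 0, 0.112], 8.5], [[0, 0.015, -0.15], [0, 0, 0.112], 8.5], [[0, 0.015, -0.15], [0, 0, 0.112], 8.5]]}}

```text
t: 5.92
position: [0.6074, 0.2349, 0.121]
tool_rot: [180.0, -0.0, 84.1]
ft_force: [0.1, 0.4, -0.1]
gripper_width: 0.0849
grasp_force: 0.0
```

Run:
```python
from h import *
print({k:env.read_state()[k] for k in('position','tool_rot','ft_force')})
s=snap('wrist','w1.png')
print(s['tool_from_camera'],s['fx'],s['cx'],s['cy'])
```

```text
{'position': array([0.60740539, 0.23486487, 0.12096519]), 'tool_rot': array([ 1.79951913e+02, -9.80560369e-03,  8.40667193e+01]), 'ft_force': array([ 0.05951106,  0.39408818, -0.09440044])}
[[ 1.47379973e-04 -9.58432457e-01 -2.85319475e-01  7.34439880e-02]
 [ 9.99999076e-01 -2.44246209e-04  1.33700418e-03 -4.49475947e-04]
 [-1.35111640e-03 -2.85319408e-01  9.58431536e-01 -1.43524443e-01]
 [ 0.00000000e+00  0.00000000e+00  0.00000000e+00  1.00000000e+00]] 379.1691546621986 315.5779524038906 238.83729076019543
```

View pics/w1.png

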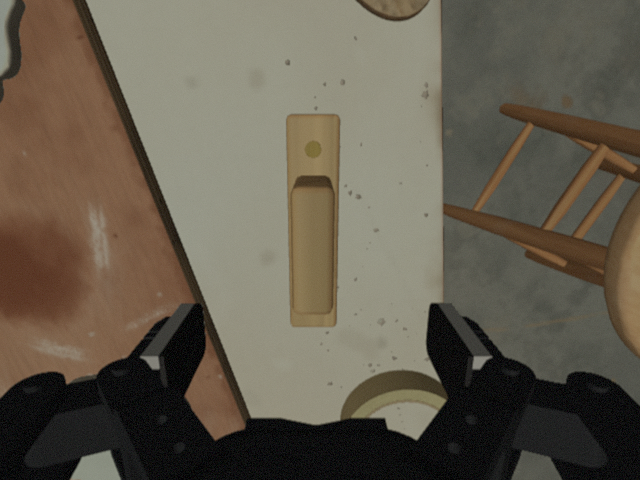

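The wrist view shows the scraper upright in the image. Its grip top spans (291,187)–(332,314) and the block spans (287,115)–(337,326).

```bash
cat >> h.py <<'E'
def wplane(s,st,px,z):
    from scipy.spatial.transform import Rotation as Ro
    T=np.eye(4);T[:3,:3]=Ro.from_euler('xyz',st['tool_rot'],degrees=True).as_matrix();T[:3,3]=st['position']
    M=T@np.array(s['tool_from_camera']);px=np.atleast_2d(np.array(px,float))
    d=np.c_[(px[:,0]-s['cx'])/s['fx'],(px[:,1]-s['cy'])/s['fy'],np.ones(len(px))]@M[:3,:3].T
    o=M[:3,3];return o+d*((z-o[2])/d[:,2])[:,None]
E
python3 - <<'E'
from h import *
st=env.read_state();s=snap('wrist')
W=wplane(s,st,[(293,187),(334,187),(332,313),(293,313)],.081);print(W,W.mean(0),np.linalg.norm(W-np.roll(W,1,0),axis=1))
W=wplane(s,st,[(287,115),(340,115),(337,326),(291,326)],.032);print(W,W.mean(0),np.linalg.norm(W-np.roll(W,1,0),axis=1))
E
```

```text
[[0.60181452 0.28097164 0.081     ]
 [0.62170381 0.27889571 0.081     ]
 [0.61454456 0.21120837 0.081     ]
 [0.59364996 0.2134217  0.081     ]] [0.60792821 0.24612436 0.081     ] [0.06804156 0.01999733 0.0680649  0.02101149]
[[0.59991052 0.31608296 0.032     ]
 [0.63078124 0.31288439 0.032     ]
 [0.6169702  0.17522555 0.032     ]
 [0.58543898 0.17857125 0.032     ]] [0.60827523 0.24569104 0.032     ] [0.1382711  0.03103598 0.13834992 0.03170823]
```

To row units: -7.6 cm / 60 = -0.1267, -5 cm / 60 = -0.0833.

>>> {"name": "step_arm", "arguments": {"commands": [[[0.0008, 0.0133, -0.0417], [0, 0, 0], 8.5], [[0.0008, 0.0133, -0.0833], [0, 0, 0], 8.5], [[0.0008, 0.0133, -0.1267], [0, 0, 0], 8.5], [[0.0008, 0.0133, -0.1267], [0, 0, 0], 8.5], [[0.0008, 0.0133, -0.1267], [0, 0, 0], 0]], "force": 100}}

```text
t: 6.65
position: [0.6088, 0.2433, 0.0459]
tool_rot: [179.8, -0.1, 84.1]
ft_force: [0.2, 0.3, 0.6]
gripper_width: 0.0692
grasp_force: 0.0
```

>>> {"name": "step_arm", "arguments": {"commands": [[[0, 0, 0], [0, 0, 0], 0], [[0, 0, 0], [0, 0, 0], 0], [[0, 0, 0], [0, 0, 0], 0], [[0, 0, 0], [0, 0, 0], 0], [[0, 0, 0], [0, 0, 0], 0]]}}

```text
t: 7.28
position: [0.6081, 0.2433, 0.0449]
tool_rot: [179.9, -0.0, 84.1]
ft_force: [-1.2, -0.2, 6.7]
gripper_width: 0.0206
grasp_force: 98.8
```

Run:
```python
from h import *
print({k:env.read_state()[k] for k in('t','position','tool_rot','ft_force','moment')})
```

```text
{'t': 7.275, 'position': array([0.60809052, 0.24325051, 0.04488704]), 'tool_rot': array([ 1.79903598e+02, -3.74225566e-02,  8.41009508e+01]), 'ft_force': array([-1.22257713, -0.20127084,  6.70117661]), 'moment': array([0.01294796, 0.07843286, 0.02559412])}
```

To row units: 16 cm / 60 = 0.2667, 13 cm / 60 = 0.2167, 0.1 rad / 1.5708 = 0.0637.

>>> {"name": "step_arm", "arguments": {"commands": [[[0, 0, 0.0333], [0, 0, 0], 0], [[0, 0, 0.1167], [0, 0, 0], 0], [[0, 0, 0.2167], [0, 0, 0.0318], 0], [[-0.0167, -0.05, 0.2667], [0, 0, 0.0637], 0], [[-0.05, -0.1333, 0.2667], [0, 0, 0.0637], 0]]}}

```text
t: 7.9
position: [0.5795, 0.1635, 0.2064]
tool_rot: [179.6, -0.1, 90.0]
ft_force: [-0.1, -0.5, -2.8]
gripper_width: 0.021
grasp_force: 98.5
```

To row units: -27.5 cm / 60 = -0.4583, -22 cm / 60 = -0.3667, 0.144 rad / 1.5708 = 0.0917.

>>> {"name": "step_arm", "arguments": {"commands": [[[-0.03, -0.0917, 0], [0, 0, 0.0318], 0], [[-0.06, -0.1833, 0], [0, 0, 0.0637], 0], [[-0.09, -0.275, 0], [0, 0, 0.0917], 0], [[-0.12, -0.3667, 0], [0, 0, 0.0917], 0], [[-0.15, -0.4583, 0], [0, 0, 0.0917], 0]]}}

```text
t: 8.52
position: [0.4858, -0.1133, 0.203]
tool_rot: [-179.9, -0.0, 98.1]
ft_force: [0.7, -0.2, -4.0]
gripper_width: 0.0206
grasp_force: 98.3
```

To row units: -18.8 cm / 60 = -0.3133, -16 cm / 60 = -0.2667.

>>> {"name": "step_arm", "arguments": {"commands": [[[-0.03, -0.0917, 0], [0, 0, 0], 0], [[-0.06, -0.1833, 0], [0, 0, 0], 0], [[-0.09, -0.2667, 0], [0, 0, 0], 0], [[-0.11, -0.3133, 0], [0, 0, 0], 0], [[-0.11, -0.3133, 0], [0, 0, 0], 0]]}}

```text
t: 9.15
position: [0.42, -0.3014, 0.2028]
tool_rot: [-179.9, -0.1, 97.9]
ft_force: [-0.1, 0.7, -2.3]
gripper_width: 0.0208
grasp_force: 98.3
```

>>> {"name": "step_arm", "arguments": {"commands": [[[0, 0, 0], [0, 0, 0], 0], [[0, 0, 0], [0, 0, 0], 0], [[0, 0, 0], [0, 0, 0], 0], [[0, 0, 0], [0, 0, 0], 0], [[0, 0, 0], [0, 0, 0], 0]]}}

```text
t: 9.78
position: [0.4215, -0.2997, 0.2039]
tool_rot: [180.0, 0.0, 98.1]
ft_force: [-0.2, 0.2, -3.3]
gripper_width: 0.0205
grasp_force: 98.3
```

Run:
```python
from h import *
print({k:env.read_state()[k] for k in('t','position','tool_rot','ft_force','moment')})
snap('wrist','w2.png')
```

```text
{'t': 9.775, 'position': array([ 0.42152862, -0.29972407,  0.20393531]), 'tool_rot': array([1.79991393e+02, 3.32897327e-03, 9.81068579e+01]), 'ft_force': array([-0.18625102,  0.15616965, -3.32814748]), 'moment': array([ 0.03621992, -0.02949473, -0.07813958])}
```

View pics/w2.png

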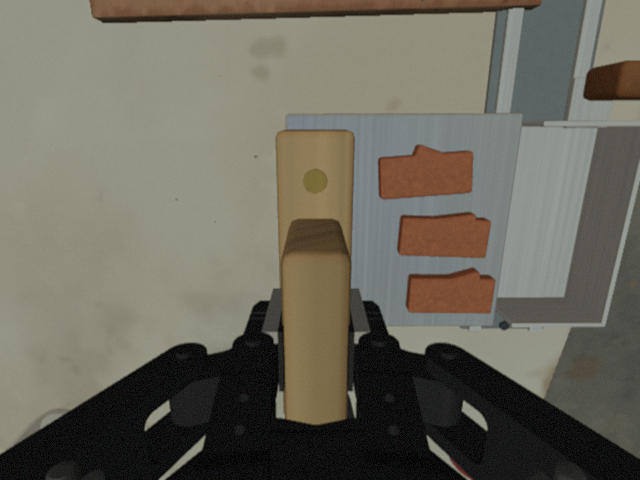

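The wrist view shows the scraper square to the plate. Plate corners are at (286,114) and (521,113), and its +x edge runs down to (497,326). The scraper's +y end is at (277–354, 131).

Run:
```python
from h import *
np.set_printoptions(precision=4,suppress=True)
a=np.radians(8.1);ex=np.array([np.cos(a),np.sin(a)]);ey=np.array([-ex[1],ex[0]]);c=np.array([.4834,-.2915])
st=env.read_state();s=snap('wrist')
for px,z in [([(286,114),(521,113),(497,326)],.079),([(277,131),(354,131)],.191)]:
    W=wplane(s,st,px,z)[:,:2]-c; print(np.c_[W@ex,W@ey])
W=st['position'][:2]-c;print('tcp',W@ex,W@ey)
```

```text
[[-0.0822  0.0816]
 [ 0.0759  0.0823]
 [ 0.0817 -0.0783]]
[[-0.0778  0.072 ]
 [-0.0472  0.072 ]]
tcp -0.06245975278312787 0.0004901740112965725
```

To row units: -7.2 cm / 60 = -0.12, -5 cm / 60 = -0.0833.

>>> {"name": "step_arm", "arguments": {"commands": [[[0, 0, -0.0417], [0, 0, 0], 0], [[0, 0, -0.0833], [0, 0, 0], 0], [[0, 0, -0.12], [0, 0, 0], 0], [[0, 0, -0.12], [0, 0, 0], 0], [[0, 0, -0.12], [0, 0, 0], 0]]}}

```text
t: 10.5
position: [0.4218, -0.3003, 0.1327]
tool_rot: [180.0, 0.0, 98.1]
ft_force: [-0.3, -0.5, -2.5]
gripper_width: 0.0209
grasp_force: 98.4
```

```bash
cat > f.py <<'E'
from h import *
F=[]
for i in range(6):
    env.snapshot('top'); F.append(env.read_state()['ft_force'])
st=env.read_state();print(np.round(F,2)[:,2],np.mean(F,0),st['t'],st['position'],st['tool_rot'],st['moment'])
E
python3 f.py
```

```text
[-2.76 -2.96 -3.14 -3.53 -2.89 -2.35] [ 0.08280547 -0.28206033 -2.9381901 ] 10.8 [ 0.42180081 -0.30032803  0.13259565] [1.79944162e+02 6.08480514e-02 9.80765249e+01] [-0.01677007  0.01493295  0.00137912]
```

To row units: -0.9 cm / 60 = -0.015, -0.8 cm / 60 = -0.0133.

>>> {"name": "step_arm", "arguments": {"commands": [[[0, 0, -0.0067], [0, 0, 0], 0], [[0, 0, -0.01], [0, 0, 0], 0], [[0, 0, -0.0133], [0, 0, 0], 0], [[0, 0, -0.015], [0, 0, 0], 0], [[0, 0, -0.015], [0, 0, 0], 0]]}}

```text
t: 11.42
position: [0.4212, -0.2998, 0.1232]
tool_rot: [-180.0, -0.0, 98.1]
ft_force: [-2.8, 1.7, 3.6]
gripper_width: 0.0208
grasp_force: 99.5
```

```bash
python3 f.py
```

```text
[4.1  3.83 4.85 3.99 4.45 5.46] [-2.66882148  2.38811445  4.44643163] 11.725 [ 0.4212232  -0.29981703  0.1229348 ] [-1.79990896e+02 -1.26267338e-02  9.80793451e+01] [0.5299017  0.59162615 0.03104356]
```

>>> {"name": "step_arm", "arguments": {"commands": [[[0, 0, -0.0017], [0, 0, 0], 0], [[0, 0, -0.0033], [0, 0, 0], 0], [[0, 0, -0.0033], [0, 0, 0], 0], [[0, 0, -0.0033], [0, 0, 0], 0], [[0, 0, -0.0033], [0, 0, 0], 0]]}}

```text
t: 12.35
position: [0.4213, -0.2999, 0.1211]
tool_rot: [-180.0, -0.0, 98.1]
ft_force: [-3.2, 2.4, 6.1]
gripper_width: 0.0209
grasp_force: 99.6
```

```bash
python3 f.py
```

```text
[5.97 5.84 5.73 6.39 6.76 6.3 ] [-3.36568876  2.84796916  6.16398137] 12.65 [ 0.42129184 -0.29986835  0.12109916] [-1.79998927e+02 -2.90787880e-03  9.80802547e+01] [0.54501366 0.68145756 0.0137558 ]
```

To row units: -0.45 cm / 60 = -0.0075, -0.4 cm / 60 = -0.0067.

>>> {"name": "step_arm", "arguments": {"commands": [[[0, 0, -0.0017], [0, 0, 0], 0], [[0, 0, -0.0033], [0, 0, 0], 0], [[0, 0, -0.005], [0, 0, 0], 0], [[0, 0, -0.0067], [0, 0, 0], 0], [[0, 0, -0.0075], [0, 0, 0], 0]]}}

```text
t: 13.28
position: [0.4213, -0.2999, 0.1171]
tool_rot: [180.0, 0.0, 98.1]
ft_force: [-5.0, 3.4, 10.5]
gripper_width: 0.0207
grasp_force: 100.0
```

```bash
python3 f.py
```

```text
[10.64 10.21 10.39 10.75 10.63 10.2 ] [-4.52010034  3.42713048 10.46919565] 13.575 [ 0.42129522 -0.29989719  0.11715933] [1.79990207e+02 1.45858554e-02 9.80801295e+01] [ 0.7326971   0.96752777 -0.02425759]
```

To row units: 2 cm / 60 = 0.0333, 1.6 cm / 60 = 0.0267.

>>> {"name": "step_arm", "arguments": {"commands": [[[0.0067, 0.001, 0], [0, 0, 0], 0], [[0.0133, 0.0018, 0], [0, 0, 0], 0], [[0.02, 0.0028, 0], [0, 0, 0], 0], [[0.0267, 0.0038, 0], [0, 0, 0], 0], [[0.0333, 0.0047, 0], [0, 0, 0], 0]]}}

```text
t: 14.2
position: [0.4413, -0.2987, 0.1175]
tool_rot: [-180.0, 0.2, 98.0]
ft_force: [-6.0, 0.1, 10.3]
gripper_width: 0.0206
grasp_force: 100.4
```

```bash
python3 f.py
```

```text
[10.06  9.19 10.79  9.37  9.39  9.35] [-4.08240344 -0.31461997  9.69296343] 14.5 [ 0.44184977 -0.29860876  0.11761805] [179.96277174   0.18357537  98.05659794] [0.30090746 0.97039571 0.08169204]
```

>>> {"name": "step_arm", "arguments": {"commands": [[[0.0083, 0.0012, -0.001], [0, 0, 0], 0], [[0.0167, 0.0023, -0.0013], [0, 0, 0], 0], [[0.025, 0.0035, -0.0013], [0, 0, 0], 0], [[0.0333, 0.0047, -0.0017], [0, 0, 0], 0], [[0.0417, 0.0058, -0.0017], [0, 0, 0], 0]]}}

```text
t: 15.12
position: [0.4662, -0.2953, 0.1166]
tool_rot: [-179.9, 0.2, 98.0]
ft_force: [-6.4, -1.6, 10.2]
gripper_width: 0.0207
grasp_force: 100.3
```

```bash
python3 f.py
```

```text
[11.52 11.13 10.95 10.58  9.26 10.83] [-4.80028853 -0.66570698 10.71003717] 15.425 [ 0.46687036 -0.29517502  0.11678543] [179.95648482   0.19295552  98.05761413] [0.34230674 1.04419978 0.1429425 ]
```

>>> {"name": "step_arm", "arguments": {"commands": [[[0.0133, 0.0018, 0], [0, 0, 0], 0], [[0.0267, 0.0038, 0], [0, 0, 0], 0], [[0.04, 0.0057, 0], [0, 0, 0], 0], [[0.0533, 0.0075, 0], [0, 0, 0], 0], [[0.0667, 0.0095, 0], [0, 0, 0], 0]]}}

```text
t: 16.05
position: [0.5061, -0.2895, 0.1166]
tool_rot: [-179.9, 0.2, 98.0]
ft_force: [-6.6, -0.1, 10.9]
gripper_width: 0.0207
grasp_force: 100.3
```

```bash
python3 f.py
```

```text
[10.6  10.34 10.84 10.04 10.66 10.56] [-4.36060605 -0.14702863 10.50685207] 16.35 [ 0.50725511 -0.28937074  0.11696599] [179.90386549   0.18707812  98.06642232] [0.31062155 0.87308798 0.09311126]
```

To row units: 4.4 cm / 60 = 0.0733, 3.6 cm / 60 = 0.06.

>>> {"name": "step_arm", "arguments": {"commands": [[[0.015, 0.0022, 0], [0, 0, 0], 0], [[0.03, 0.0043, -0.0003], [0, 0, 0], 0], [[0.045, 0.0063, -0.0005], [0, 0, 0], 0], [[0.06, 0.0085, -0.0007], [0, 0, 0], 0], [[0.0733, 0.0103, -0.0007], [0, 0, 0], 0]]}}

```text
t: 16.98
position: [0.5506, -0.2834, 0.1167]
tool_rot: [180.0, 0.2, 98.0]
ft_force: [-6.9, -0.6, 12.9]
gripper_width: 0.0212
grasp_force: 100.6
```

```bash
sed -i "s/st=env/snap('wrist','w3.png');st=env/" f.py; python3 f.py
```

```text
[12.16 12.72 12.11 12.25 11.25 10.86] [-4.11892927 -0.66566269 11.89375176] 17.325 [ 0.55162709 -0.28327628  0.11710068] [179.84397175   0.20837843  98.06444139] [0.35426538 0.89480825 0.08389999]
```

View pics/w3.png

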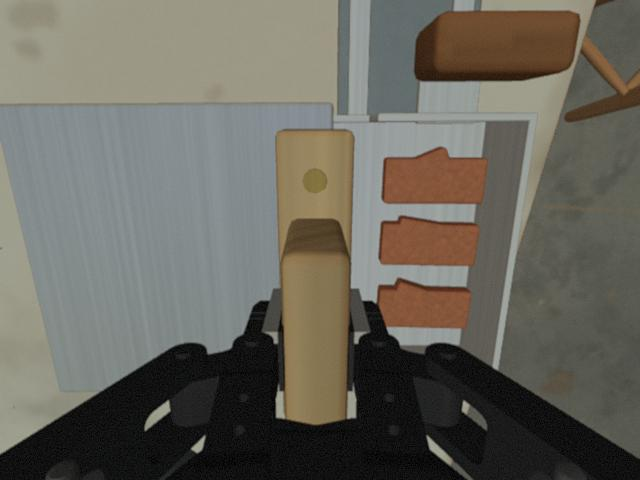

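The wrist view shows all three shards in the tray at (382–487, 150–330), and the plate is empty.

To row units: 0.08 cm / 60 = 0.0013, 0.05 cm / 60 = 0.0008.

>>> {"name": "step_arm", "arguments": {"commands": [[[0, 0, 0.0008], [0, 0, 0], 0], [[0, 0, 0.0013], [0, 0, 0], 0], [[0, 0, 0.0013], [0, 0, 0], 0], [[0, 0, 0.0013], [0, 0, 0], 0], [[0, 0, 0.0013], [0, 0, 0], 0]]}}

```text
t: 17.95
position: [0.5516, -0.2833, 0.1178]
tool_rot: [179.8, 0.2, 98.1]
ft_force: [-3.4, -0.5, 11.5]
gripper_width: 0.0212
grasp_force: 100.6
```

To row units: 11 cm / 60 = 0.1833, 9 cm / 60 = 0.15.

>>> {"name": "step_arm", "arguments": {"commands": [[[0, 0, 0.0133], [0, 0, 0], 0], [[0, 0, 0.0333], [0, 0, 0], 0], [[0, 0, 0.0833], [0, 0, 0], 0], [[0, 0, 0.15], [0, 0, 0], 0], [[0, 0, 0.1833], [0, 0, 0], 0]]}}

```text
t: 18.58
position: [0.5513, -0.2821, 0.2277]
tool_rot: [179.9, 0.1, 98.1]
ft_force: [0.0, -0.7, -3.7]
gripper_width: 0.021
grasp_force: 98.4
```

To row units: 27 cm / 60 = 0.45, 21.5 cm / 60 = 0.3583, -0.244 rad / 1.5708 = -0.1553.

>>> {"name": "step_arm", "arguments": {"commands": [[[0.0083, 0.0833, 0], [0, 0, -0.0318], 0], [[0.0183, 0.175, 0], [0, 0, -0.0637], 0], [[0.0283, 0.2667, 0], [0, 0, -0.0955], 0], [[0.0383, 0.3583, 0], [0, 0, -0.1273], 0], [[0.0483, 0.45, 0], [0, 0, -0.1553], 0]]}}

```text
t: 19.2
position: [0.5793, -0.0098, 0.2252]
tool_rot: [-180.0, -0.0, 84.0]
ft_force: [0.4, 0.4, -3.0]
gripper_width: 0.0207
grasp_force: 98.5
```

To row units: 25.5 cm / 60 = 0.425, 22 cm / 60 = 0.3667.

>>> {"name": "step_arm", "arguments": {"commands": [[[0.01, 0.0917, 0], [0, 0, 0], 0], [[0.02, 0.1833, 0], [0, 0, 0], 0], [[0.03, 0.275, 0], [0, 0, 0], 0], [[0.04, 0.3667, 0], [0, 0, 0], 0], [[0.0467, 0.425, -0.0333], [0, 0, 0], 0]]}}

```text
t: 19.82
position: [0.6083, 0.2466, 0.2065]
tool_rot: [179.8, -0.1, 84.2]
ft_force: [1.1, -0.6, -2.5]
gripper_width: 0.0213
grasp_force: 98.6
```

To row units: -15.3 cm / 60 = -0.255, -14 cm / 60 = -0.2333.

>>> {"name": "step_arm", "arguments": {"commands": [[[0, 0, -0.0833], [0, 0, 0], 0], [[0, 0, -0.1667], [0, 0, 0], 0], [[0, 0, -0.2333], [0, 0, 0], 0], [[0, 0, -0.255], [0, 0, 0], 0], [[0, 0, -0.255], [0, 0, 0], 0]]}}

```text
t: 20.45
position: [0.6069, 0.2431, 0.0522]
tool_rot: [-179.9, 0.0, 84.1]
ft_force: [0.3, 0.0, -2.6]
gripper_width: 0.0207
grasp_force: 98.4
```

```bash
python3 f.py
```

```text
[-2.25 -3.62 -3.36 -2.19 -2.63 -2.34] [ 0.29338109  0.42059014 -2.7324305 ] 20.8 [0.60849097 0.24354475 0.05432439] [ 1.79851889e+02 -5.83660091e-02  8.40956784e+01] [-0.02538923  0.01859038  0.04751727]
```

To row units: -0.95 cm / 60 = -0.0158, -0.7 cm / 60 = -0.0117.

>>> {"name": "step_arm", "arguments": {"commands": [[[0, 0, -0.0067], [0, 0, 0], 0], [[0, 0, -0.0117], [0, 0, 0], 0], [[0, 0, -0.0158], [0, 0, 0], 0], [[0, 0, -0.0158], [0, 0, 0], 0], [[0, 0, -0.0158], [0, 0, 0], 0]]}}

```text
t: 21.42
position: [0.6072, 0.2431, 0.0449]
tool_rot: [180.0, -0.0, 84.1]
ft_force: [-4.8, -2.3, 7.2]
gripper_width: 0.0209
grasp_force: 100.0
```

Contact with the bench; release and back off.

To row units: 0.1 cm / 60 = 0.0017.

>>> {"name": "step_arm", "arguments": {"commands": [[[0, 0, 0.0017], [0, 0, 0], 0], [[0, 0, 0.0017], [0, 0, 0], 3], [[0, 0, 0.0017], [0, 0, 0], 6], [[0, 0, 0.0017], [0, 0, 0], 8.5], [[0, 0, 0.0017], [0, 0, 0], 8.5]]}}

```text
t: 22.05
position: [0.6075, 0.2433, 0.0442]
tool_rot: [180.0, 0.0, 84.1]
ft_force: [-0.2, -1.1, -0.0]
gripper_width: 0.0824
grasp_force: 0.0
```

To row units: 17 cm / 60 = 0.2833, 14 cm / 60 = 0.2333.

>>> {"name": "step_arm", "arguments": {"commands": [[[0, 0, 0.0167], [0, 0, 0], 8.5], [[0, 0, 0.0667], [0, 0, 0], 8.5], [[0, 0, 0.15], [0, 0, 0], 8.5], [[-0.05, 0, 0.2333], [0, 0, 0], 8.5], [[-0.1167, 0, 0.2833], [0, 0, 0], 8.5]]}}

```text
t: 22.68
position: [0.5387, 0.2436, 0.218]
tool_rot: [179.7, -0.1, 84.1]
ft_force: [0.6, -0.2, 1.0]
gripper_width: 0.0849
grasp_force: 0.0
```

Run:
```python
from h import *
im=snap('top')['img'];cv2.imwrite('pics/top2.png',cv2.resize(im[150:300,150:500],None,fx=2.2,fy=2.2,interpolation=cv2.INTER_CUBIC))
```

```text
(no output)
```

View pics/top2.png

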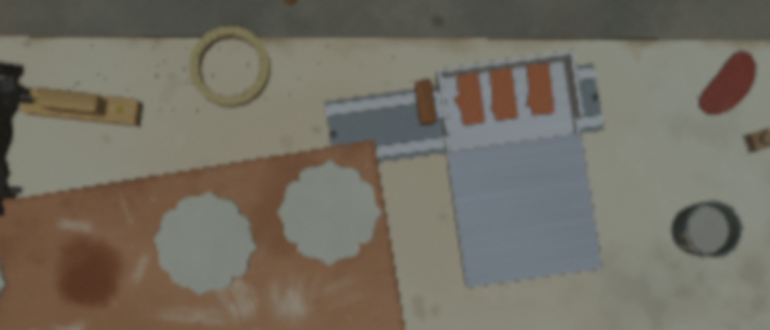

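The three shards are in the tray at (456–553, 62–125) and the tray is in line with the plate. The scraper stands at (80,103), and the pot and tape are where they were.

```bash
python3 -c "
from workcell import env
print(env.finish_job())"
```

```text
the job is handed in; nothing more can be done
None
```

The job is handed in, with no verdict returned: the tray looks in line (about 4–5 mm off), the shards were wiped into it at roughly 13–15 N (one reading near 17 N if drag counts), and the scraper stands back on the bench with pot and tape untouched.

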